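# Check a stone under short-wave light

## Robot

A 6-joint arm with a two-finger parallel gripper is mounted at the origin on the work surface. World frame = base frame: x ahead of the robot, y to its left, z up, the work surface at z = 0. Lengths are in m, angles in rad, forces in N, time in s.
With the tool pointing down it reaches from about 0.3 to 0.775 m from the base axis. Payload 14.6 kg.
Tool frame: the origin (TCP) lies at the centre of the arm's flange, where the gripper is bolted on; the fingertips stand 199 mm ahead of it and the grasp point (between the pads) lies ctrl.tcp_to_grasp ahead of it (ctrl.tcp_to_grasp is the distance from the TCP to the grasp point, in m); z points along the fingers, y is the line along which they close (so a half turn about z gives the same grasp; the last joint's range is limited). The gripper opens to 94 mm and grips with 3 to 60 N. Pads are 16 mm wide; open, the fingers measure 119 mm over their backs; the gripper's body (75 mm by 177 mm) begins 78 mm behind the grasp point.
Start: joints at [-1.384, 0.3, 1.521, -0, 1.321, -0.067], TCP at [0.138, -0.532, 0.405] pointing down, gripper open.
Joint ranges: [-3.03, 3.03], [-0.79, 2.21], [0.23, 2.52], [-1.04, 4.18], [0, 3.07], [-2.55, 2.55]. Speed limits (rad/s): [2.22, 2.22, 2.57, 3.14, 3.14, 3.14].

## Interface

Orientations are given as [roll, pitch, yaw] about the fixed x, y, z axes, in that order (R = Rz(yaw) Ry(pitch) Rx(roll)).
In Python, from station import ctrl gives the robot as it stands. The module is installed in compiled form; this text tells all that it offers.
- The arm moves only by the shell command python3 -m jog 'ROWS' [OPENING] [FORCE]. ROWS is JSON, a list of rows, each a list of 6 numbers: the shift along the tool's x, y, z in cm, then the turn, a rotation vector about the tool's x, y, z in rad. In form: [[tx, ty, tz, ax, ay, az], ...]. A call has 1 to 8 rows; each row is the pose to reach, as a shift and turn from the pose commanded when the call began, along the tool's axes at that moment; what a row does not reach only later rows make up. A row lasts 1/10 s, in which the tool goes at most 50 mm and 8.59 degrees, less where a joint would pass 70% of its speed; a pose out of reach is approached as far as the arm can. A call with a gripper value outside its range is refused whole. OPENING is the opening in per cent of the stroke, from 0 (shut) to 100 (fully open), set as the call begins (- or left out, the last holds). The fingers move at their own pace and stop on an object; FORCE is the grip in N (left out, the last holds). Time passes only in rows, so rows that repeat a pose let the fingers close. It gives the time, the measured TCP pose, the force, the opening and the grip force at its end, in the units of the state.
- ctrl.get_obs(): the state, without advancing time (a new reading comes with each control period).
- ctrl.camera(name): name is "scene" or "top"; returns a dict with "img" (400x640x3 uint8, blue, green, red), "intrinsics" (3x3 intrinsics, pixels), "k1" (the pictures are not rectified: a ray, as slopes to the right and down, at radius r is drawn at 1 + k1 r^2 times it, then the intrinsics apply), "R" (3x3) and "t" (3): a world point X has camera coordinates R X + t. Camera axes: x right, y down, z forward; pixel columns grow to the right and rows downward; lengths in m; the calibration is good to about 2 mm. A picture is of the moment at which its call begins. There is no depth.
- ctrl.hand_in(): hands the job in; it is judged then, once.
The state is a dict: "time_s": time; "qpos": joint angles; "joint_vel": joint speeds; "tau": joint torques, N m; "ee_pos": TCP position; "eef_rot": TCP orientation; "force": force on the tool from outside, world axes, zero at the start; "moment": the same for the moment, N m; "grip_width": finger opening in m; "grip_force": force on a finger pad.
Only numpy, scipy, OpenCV 4.12 (cv2) and the standard library are available. Lean on these libraries where they do the work, as an engineer would, in place of code of your own. Each camera call takes 0.05 s, during which the arm holds its last target. There are 200 camera calls.

## Task

Check the domed stone in the viewing cabinet: see which of the two white dishes it lies in, set that dish, with the stone lying untouched in it, in the open sample drawer and push the drawer fully shut. Only then turn the lamp dial on top clockwise past its first two clicks to the third, the short-wave position; it springs back to off when let go, so finish while still holding it there with the gripper, the drawer still shut. Leave the dish with the plain ring, the bur block, the loupe and the tweezers where they are.

Things in the scene. Friction and masses are not known exactly. Their poses are not given: they have to be found in the camera images.
- stone_mid (a point): A loose dark-grey polished stone, flat below and domed above, 26 mm across and 10 mm high, lying flat in one of the two dishes; this point is its centre, 5 mm up. Which dish differs from start to start.
- band_mid (a point): A loose plain steel finger ring, 23 mm across and 6 mm high with an open middle, lying flat in the other dish; this point is its centre, 3 mm up.
- dish_a_mid (a point): One of two alike loose white porcelain dishes, round and straight-sided, 55 mm across outside, 26 mm high, wall 3 mm, inner floor 4 mm up, 0.05 to 0.08 kg; this point is on its axis half-way up (13 mm). It stands on the bench and can be gripped across its outside.
- dish_b_mid (a point): The other dish, alike; this point is on its axis half-way up (13 mm).
- cabinet: The fixed grey sheet-steel viewing cabinet, 200 deep (x) by 280 wide (y) by 120 mm high, upright; origin under its centre at bench level, its own -x is the front with the drawer, about towards the robot. On its top at its own x = -20 to 80 and y = +5 to +115 mm stands the dark viewing hood, about 75 mm high; the dial stands on the top at x = -55, y = -85 mm.
- drawer (a joint): How far the sample drawer is out, in m: 0 fully shut, 0.14 fully out; it starts 0.125 to 0.14 out. It slides along the cabinet's own x, is pushed with about 2 N and stays where it is left.
- tray (a point): Centre of the drawer's black tray floor, cabinet's axes, moving with the drawer. Floor: 135 mm in x by 150 in y, 15 mm above the bench, rims 7 mm high; at -67 mm in x the front panel, 172 mm wide, top 61 mm above the floor. With the drawer out, the cabinet's face stands 57 mm or more behind (+x of) this point: set the dish here or up to 20 mm nearer the front panel.
- pull (a point): Middle of the drawer's steel pull, a bar of 10 mm diameter and 70 mm long along the cabinet's y, 26 mm in front of the front panel and 45 mm above the bench; it moves with the drawer. Pushing it towards the cabinet shuts the drawer.
- dial (a joint): Turn of the lamp dial in rad: 0 is off, growing clockwise seen from above; clicks at 0.39, 0.79 and 1.18 (the third and last, short-wave); end stop at 1.23. A spring turns it back to off from anywhere, with 0.07 N m at off and 0.16 N m at the third click; each click is a ripple of 0.05 N m on top.
- dial_grip (a point): Middle of the dial's black bar grip, on the dial's upright axis, 140 mm above the bench; turns with the dial. Bar 46 mm long along its x (pointer end +x), 13 mm wide in y, 24 mm high (12 mm above and below this point), on a skirt of 50 mm diameter whose top is 12 mm below this point. At off the bar points 0.59 rad left of the cabinet's own +x, at the third click 0.59 rad right.
- bur_block: Bystander: wooden block 90 x 130 x 36 mm with small burs standing in it up to 75 mm; origin under its centre.
- loupe: Bystander: black eye loupe, 35 mm across and 30 mm high; origin under its centre.
- tweezers: Bystander: steel tweezers 132 mm long lying along their own x, 9 mm high; origin under their middle.
Mind the look-alikes: they are no part of the job. What is shaped like the part that bears dish_a_mid but red or turquoise is not meant.

How it is judged:
By the outcome, as a careful person would: the job done as asked, in the order asked, and still so for the second after the job is handed in, while the arm keeps its last pose, push and grip.
It also fails if it takes over 72 s, if anything falls off the work surface, if the arm or the gripper's body presses on something with over 40 N, if the wrist force passes 120 N, or if a joint passes its speed limit or range.

## Working session

There is one attempt and no reset: what is moved stays moved. The work goes in short steps, Python scripts to look and compute and a shell command to move; the robot and the scene stay as the last step left them, time stands still between calls to the robot, and variables do not carry over. Pictures are saved under pics/ and viewed, at most 10 in all, crops included, and the job is handed in when it is done.

```bash
mkdir -p pics
python3 - <<'E'
from station import ctrl
import cv2,numpy as np,pickle
for n in("scene","top"):
    c=ctrl.camera(n); cv2.imwrite(f"pics/{n}0.png",c["img"]); pickle.dump(c,open(n+"0.pkl","wb"))
    print(n,c["intrinsics"].tolist(),c["k1"],(-c["R"].T@c["t"]).round(3),c["R"].round(2).tolist())
print(ctrl.tcp_to_grasp,ctrl.get_obs())
E
```

```text
scene [[378.6555257566177, 0.0, 316.8577199188252], [0.0, 378.6555257566177, 198.65525981307897], [0.0, 0.0, 1.0]] -0.04865476376751052 [ 1.579 -0.002  0.756] [[-0.0, 1.0, -0.01], [0.54, -0.01, -0.84], [-0.84, -0.01, -0.54]]
top [[426.34002260499324, 0.0, 311.9142537707698], [0.0, 426.34002260499324, 205.1030901443199], [0.0, 0.0, 1.0]] 0.0029874535760282964 [ 0.36  -0.009  1.222] [[0.02, -1.0, 0.02], [-0.99, -0.02, -0.16], [0.16, -0.02, -0.99]]
0.1804 {'time_s': 0.1, 'qpos': array([-1.38359413e+00,  3.00409248e-01,  1.52150667e+00, -1.58262856e-05,
        1.32069411e+00, -6.66002657e-02]), 'joint_vel': array([-0.00126534, -0.00197859, -0.001614  ,  0.00061923,  0.00175922,
        0.00019667]), 'tau': array([ 1.49805805e-03, -5.32646012e+01, -3.53281689e+01,  7.09739607e-02,
        2.35136080e-02, -5.40585040e-05]), 'ee_pos': array([ 0.13808842, -0.53235489,  0.40415163]), 'eef_rot': array([-3.14057651e+00, -5.24115565e-05,  2.53806357e-01]), 'force': array([-0.03434161,  0.31424931,  0.62880627]), 'moment': array([ 0.04286774, -0.00553458, -0.01212207]), 'grip_force': 0.0, 'grip_width': 0.09353722454575639}
```

View pics/scene0.png

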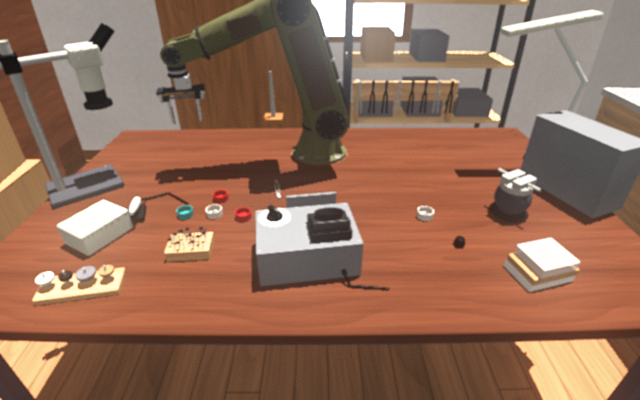

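View pics/top0.png

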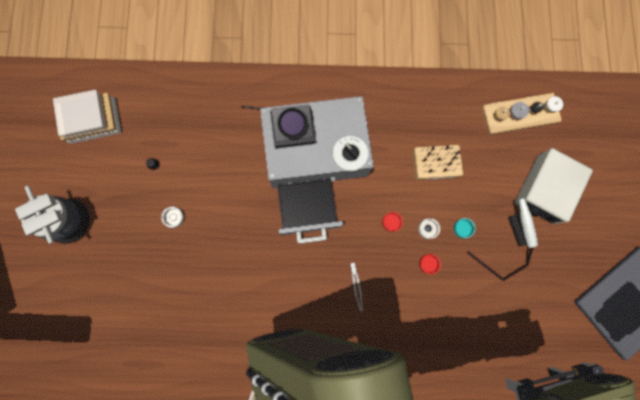

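```bash
cat > h.py <<'E'
import cv2,numpy as np,pickle
def ray(c,uv):
    K=c["intrinsics"];d=np.array([c["k1"],0,0,0,0])
    p=cv2.undistortPoints(np.array([[uv]],float),K,d)[0,0]
    # model: drawn = ray*(1+k1 r^2), same as cv2
    R=c["R"];return -R.T@c["t"],R.T@np.array([*p,1.])
def onz(c,uv,z):
    o,d=ray(c,uv);return o+d*(z-o[2])/d[2]
def proj(c,X):
    return cv2.projectPoints(np.array(X,float).reshape(-1,3),cv2.Rodrigues(c["R"])[0],c["t"],c["intrinsics"],np.array([c["k1"],0,0,0,0]))[0].reshape(-1,2)
def comps(m,lo,hi=1e9):
    n,l,s,ce=cv2.connectedComponentsWithStats(m.astype(np.uint8),connectivity=8)
    return [(ce[i].round(1).tolist(),s[i].tolist()) for i in range(1,n) if lo<s[i][4]<hi]
E
python3 - <<'E'
from h import *
c=pickle.load(open("top0.pkl","rb"));im=c["img"]
a=cv2.resize(im[205:255,405:455],(300,300),interpolation=cv2.INTER_CUBIC);b=cv2.resize(im[192:242,147:197],(300,300),interpolation=cv2.INTER_CUBIC)
d=cv2.resize(im[90:250,240:400],(600,600)) 
s=pickle.load(open("scene0.pkl","rb"))["img"]
e=np.vstack([cv2.resize(s[195:225,195:235],(200,150),interpolation=cv2.INTER_CUBIC),cv2.resize(s[197:227,405:445],(200,150),interpolation=cv2.INTER_CUBIC)])
e=cv2.resize(e,(200,300))
z=np.hstack([a,b,e]);cv2.imwrite("pics/c1.png",z);cv2.imwrite("pics/c2.png",d)
hsv=cv2.cvtColor(im,cv2.COLOR_BGR2HSV)
w=(hsv[...,1]<60)&(hsv[...,2]>150)
for q in comps(w,40,3000): print(q, onz(c,q[0],.026).round(4))
E
```

```text
([76.9, 112.4], [53, 90, 49, 46, 1719]) [0.8155 0.6547 0.026 ]
([554.8, 103.5], [547, 96, 17, 16, 211]) [ 0.8791 -0.7561  0.026 ]
([520.4, 109.0], [512, 102, 17, 17, 179]) [ 0.8592 -0.6508  0.026 ]
([37.0, 214.3], [15, 186, 47, 57, 1212]) [0.5149 0.7334 0.026 ]
([171.8, 216.6], [162, 206, 21, 22, 331]) [0.5156 0.3602 0.026 ]
([429.3, 228.3], [419, 218, 21, 21, 308]) [ 0.4961 -0.367   0.026 ]
([54.5, 226.0], [50, 221, 11, 11, 60]) [0.483  0.6817 0.026 ]
([310.3, 232.1], [279, 222, 63, 22, 408]) [ 0.479  -0.0297  0.026 ]
([354.0, 272.6], [350, 262, 10, 21, 116]) [ 0.3684 -0.153   0.026 ]
([356.8, 389.7], [350, 380, 15, 20, 147]) [ 0.0608 -0.1604  0.026 ]
```

View pics/c1.png

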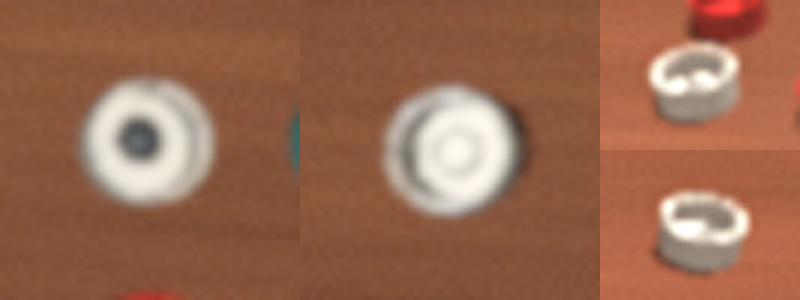

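View pics/c2.png

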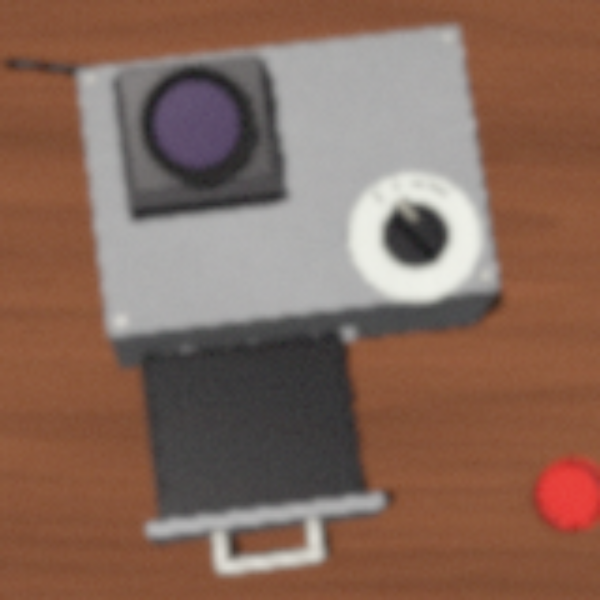

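The right-hand dish at top pixel (429,228) holds the dark stone. The dish at (172,217) shows a pale ring. The drawer is open at (310,205) and the dial is at (351,153), with its pointer up and to the left.

Run:
```python
from h import *
c=pickle.load(open("top0.pkl","rb"));im=c["img"];hsv=cv2.cvtColor(im,cv2.COLOR_BGR2HSV)
s=pickle.load(open("scene0.pkl","rb"))
print([ (p,hsv[p[1],p[0]].tolist()) for p in [(335,115),(300,177),(330,225),(310,200),(297,139),(351,153),(312,232),(313,240)]])
box=np.zeros(im.shape[:2],bool);box[90:190,250:385]=1
m=(box&(hsv[...,1]<60)&(hsv[...,2]>90)).astype(np.uint8)
cs=max(cv2.findContours(m,0,cv2.CHAIN_APPROX_NONE)[0],key=cv2.contourArea)
P=np.array([onz(c,p,.12)[:2] for p in cs[:,0].astype(float)],np.float32)
r=cv2.minAreaRect(P);print(r,cv2.boxPoints(r).round(4).tolist())
# panel + pull
box[:]=0;box[215:245,270:350]=1
m=box&(hsv[...,1]<60)&(hsv[...,2]>120)
for col in range(276,348,4):
    rr=np.where(m[:,col])[0]
    if len(rr): print(col,rr.min(),rr.max(),onz(c,(col,rr.min()),.076)[:2].round(4),onz(c,(col,rr.max()),.045)[:2].round(4))
# scene dish
h2=cv2.cvtColor(s["img"],cv2.COLOR_BGR2HSV);w=(h2[...,1]<70)&(h2[...,2]>110);w[:195]=0;w[230:]=0
for q in comps(w,40,3000): print(q,onz(s,q[0],.018).round(4))
# dark bar at dial
box[:]=0;box[130:175,330:372]=1
print([(q,onz(c,q[0],.152).round(4)) for q in comps(box&(hsv[...,2]<70),20)])
print('white',[(q,onz(c,q[0],.12).round(4)) for q in comps(box&(hsv[...,2]>190),20)])
```

```text
[((335, 115), [165, 3, 173]), ((300, 177), [0, 0, 84]), ((330, 225), [150, 1, 174]), ((310, 200), [12, 21, 62]), ((297, 139), [60, 5, 50]), ((351, 153), [38, 27, 38]), ((312, 232), [10, 131, 128]), ((313, 240), [16, 20, 194])]
((0.7238379716873169, -0.038514554500579834), (0.20693354308605194, 0.2841402590274811), 8.459357261657715) [[0.600600004196167, 0.0868000015616417], [0.6424000263214111, -0.19429999589920044], [0.847100019454956, -0.16380000114440918], [0.8052999973297119, 0.11720000207424164]]
280 229 233 [0.4809 0.053 ] [0.4731 0.0544]
284 228 233 [0.4838 0.0423] [0.4733 0.0434]
288 228 232 [0.484  0.0316] [0.4763 0.0324]
292 227 232 [0.487  0.0209] [0.4765 0.0213]
296 227 237 [0.4872 0.0101] [0.4628 0.0099]
300 226 242 [ 0.4901 -0.0007] [ 0.4492 -0.0014]
304 226 242 [ 0.4903 -0.0115] [ 0.4494 -0.0124]
308 225 242 [ 0.4932 -0.0222] [ 0.4496 -0.0234]
312 225 241 [ 0.4934 -0.0331] [ 0.4526 -0.0344]
316 224 240 [ 0.4963 -0.0438] [ 0.4555 -0.0454]
320 224 240 [ 0.4965 -0.0547] [ 0.4557 -0.0565]
324 223 239 [ 0.4995 -0.0655] [ 0.4587 -0.0675]
328 223 226 [ 0.4997 -0.0763] [ 0.495  -0.0782]
332 222 226 [ 0.5026 -0.0871] [ 0.4953 -0.0894]
336 222 226 [ 0.5028 -0.098 ] [ 0.4955 -0.1005]
340 221 226 [ 0.5057 -0.1089] [ 0.4957 -0.1116]
([60.8, 197.8], [49, 195, 33, 9, 173]) [ 0.4082 -0.9746  0.018 ]
([299.1, 195.8], [286, 195, 36, 4, 75]) [ 0.406  -0.0767  0.018 ]
([102.2, 216.7], [57, 196, 85, 34, 1707]) [ 0.5324 -0.7517  0.018 ]
([297.5, 216.4], [255, 202, 103, 28, 1446]) [ 0.5364 -0.0767  0.018 ]
([213.4, 210.9], [205, 204, 17, 15, 202]) [ 0.5006 -0.3704  0.018 ]
([424.8, 212.7], [417, 206, 18, 15, 210]) [0.5198 0.3571 0.018 ]
[(([350.6, 152.9], [344, 146, 14, 14, 143]), array([ 0.6751, -0.1288,  0.152 ]))]
white [(([350.1, 152.7], [332, 135, 37, 35, 733]), array([ 0.685 , -0.1311,  0.12  ]))]
```

```bash
python3 -m jog '[[5,-0.9,1.3,0,0,-0.05],[10,-1.8,2.6,0,0,-0.1],[15,-2.6,4,0,0,-0.15],[20,-3.5,5,0,0,-0.2],[24,-4.2,6,0,0,-0.25],[28,-4.9,7,0,0,-0.3],[32,-5.6,8,0,0,-0.35],[36,-6.3,9,0,0,-0.4]]' 100 15; python3 -m jog '[[2,-0.4,0.3,0,0,0],[2.5,-0.5,0.5,0,0,0],[2.5,-0.5,0.5,0,0,0],[2.5,-0.5,0.5,0,0,0]]'
python3 - <<'E'
from h import *
from station import ctrl
print(ctrl.get_obs())
c=ctrl.camera("scene");cv2.imwrite("pics/s1.png",cv2.resize(c["img"][100:250,130:330],(800,600),interpolation=cv2.INTER_CUBIC))
E
```

```text
time_s: 0.9
ee_pos: [0.4722, -0.38, 0.3139]
eef_rot: [-3.141, 0.0, 0.656]
force: [0.4, -0.8, 2.0]
grip_width: 0.0938
grip_force: 0.0
time_s: 1.3
ee_pos: [0.4868, -0.3626, 0.3099]
eef_rot: [3.141, 0.0, 0.653]
force: [-0.1, -0.1, -0.5]
grip_width: 0.0943
grip_force: 0.0
{'time_s': 1.3, 'qpos': array([-7.00541630e-01,  5.13213554e-01,  1.45120708e+00, -1.43411942e-04,
        1.17696363e+00,  2.17522927e-01]), 'joint_vel': array([-0.00953146, -0.00352346, -0.00042535, -0.00070474, -0.00059529,
        0.00278582]), 'tau': array([ 1.20107409e+00, -6.22374773e+01, -3.29315615e+01,  1.02888211e-01,
       -8.19302746e-03,  2.35601258e-02]), 'ee_pos': array([ 0.48677783, -0.36259574,  0.30991038]), 'eef_rot': array([3.14136059e+00, 8.43498324e-05, 6.52786778e-01]), 'force': array([-0.1297925 , -0.10055455, -0.5138455 ]), 'moment': array([-0.06158995, -0.01020483,  0.05891016]), 'grip_force': 0.0, 'grip_width': 0.09432957992045239}
```

```bash
python3 -m jog '[[0.6,1.1,0,0,0,0],[0.6,1.1,2.5,0,0,0],[0.6,1.1,5,0,0,0],[0.6,1.1,7,0,0,0],[0.6,1.1,9,0,0,0],[0.6,1.1,10,0,0,0],[0.6,1.1,10.7,0,0,0],[0.6,1.1,10.7,0,0,0]]'
python3 - <<'E'
from h import *
from station import ctrl
c=ctrl.camera("scene");t=ctrl.camera("top")
a=cv2.resize(c["img"][170:230,180:260],(400,300),interpolation=cv2.INTER_CUBIC)
b=cv2.resize(t["img"][190:265,380:480],(400,300),interpolation=cv2.INTER_CUBIC)
cv2.imwrite("pics/s1.png",np.hstack([a,b]))
E
```

```text
time_s: 2.15
ee_pos: [0.4987, -0.3672, 0.2025]
eef_rot: [-3.141, 0.0, 0.653]
force: [0.1, 0.9, -0.7]
grip_width: 0.0937
grip_force: 0.0
```

View pics/s1.png

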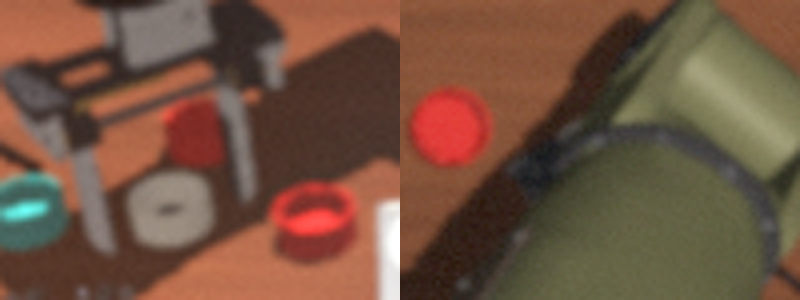

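The fingers straddle the white dish (scene crop, about (170,205)), with red and turquoise dishes well clear on either side. I'll close now.

```bash
python3 -m jog '[[0,0,0,0,0,0],[0,0,0,0,0,0],[0,0,0,0,0,0],[0,0,0,0,0,0],[0,0,0,0,0,0],[0,0,0,0,0,0],[0,0,0,0,0,0],[0,0,0,0,0,0]]' 0 12;python3 -m jog '[[0,0,0,0,0,0],[0,0,0,0,0,0],[0,0,0,0,0,0],[0,0,0,0,0,0]]'
```

```text
time_s: 3.05
ee_pos: [0.499, -0.3669, 0.2027]
eef_rot: [3.142, -0.0, 0.654]
force: [-0.5, 0.1, 1.9]
grip_width: 0.0555
grip_force: 12.0
time_s: 3.45
ee_pos: [0.499, -0.3669, 0.2027]
eef_rot: [3.142, -0.0, 0.654]
force: [-0.1, 0.3, 2.0]
grip_width: 0.0554
grip_force: 12.0
```

```bash
python3 -m jog '[[0,0,-0.4,0,0,0],[0,0,-1.2,0,0,0],[0,0,-2.7,0,0,0],[0,0,-4.7,0,0,0],[0,0,-7,0,0,0],[0,0,-9,0,0,0],[0,0,-10.5,0,0,0],[0,0,-11,0,0,0]]'
python3 -m jog '[[0.3,-0.3,0,0,0,0.01],[1,-1,0,0,0,0.03],[2.2,-2.2,0,0,0,0.05],[3.7,-3.7,0,0,0,0.08],[5.4,-5.4,0,0,0,0.11],[7.3,-7.2,0,0,0,0.15],[9.3,-9.2,0,0,0,0.19],[11.3,-11.2,0,0,0,0.23]]'
```

```text
time_s: 4.25
ee_pos: [0.4991, -0.367, 0.3151]
eef_rot: [3.139, -0.001, 0.654]
force: [-0.3, 0.4, -1.0]
grip_width: 0.0554
grip_force: 12.0
time_s: 5.05
ee_pos: [0.5204, -0.2079, 0.3115]
eef_rot: [-3.14, 0.001, 0.422]
force: [0.5, 0.3, -1.1]
grip_width: 0.0556
grip_force: 12.0
```

```bash
python3 -m jog '[[1.5,-2.4,0,0,0,0.04],[3,-4.8,0,0,0,0.08],[4.5,-7.2,0,0,0,0.12],[6,-9.5,0,0,0,0.16],[7.4,-11.7,0,0,0,0.2],[8.6,-13.7,0,0,0,0.23],[9.6,-15.2,0,0,0,0.26],[10.1,-16,0,0,0,0.274]]'
python3 -m jog '[[0.05,-0.1,0,0,0,0],[0.05,-0.1,0,0,0,0],[0.05,-0.1,0,0,0,0],[0.05,-0.1,0,0,0,0]]'
python3 - <<'E'
from h import *
from station import ctrl
c=ctrl.camera("scene");t=ctrl.camera("top");pickle.dump(c,open("scene1.pkl","wb"))
a=cv2.resize(c["img"][130:250,230:390],(400,300),interpolation=cv2.INTER_CUBIC)
b=cv2.resize(t["img"][150:270,240:400],(400,300),interpolation=cv2.INTER_CUBIC)
cv2.imwrite("pics/s2.png",np.hstack([a,b]))
E
```

```text
time_s: 5.85
ee_pos: [0.5467, -0.0203, 0.3115]
eef_rot: [-3.141, 0.002, 0.149]
force: [-0.3, 0.1, -0.7]
grip_width: 0.0552
grip_force: 12.0
time_s: 6.25
ee_pos: [0.5471, -0.0214, 0.3125]
eef_rot: [-3.142, 0.0, 0.149]
force: [0.5, -0.7, -1.0]
grip_width: 0.0556
grip_force: 12.0
```

View pics/s2.png

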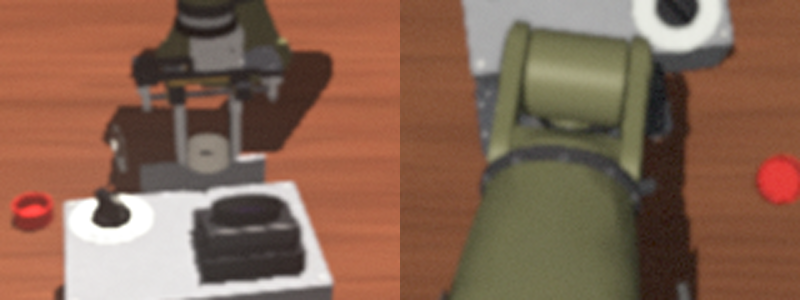

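The dish hangs at scene crop (208,152), above the tray behind the front panel, with the stone visible in it. Next I'll lower it.

```bash
python3 -m jog '[[0,0,0.5,0,0,0],[0,0,1.5,0,0,0],[0,0,3.2,0,0,0],[0,0,5,0,0,0],[0,0,6.8,0,0,0],[0,0,8,0,0,0],[0,0,8.8,0,0,0],[0,0,9.1,0,0,0]]'
python3 -m jog '[[0,0,0.1,0,0,0],[0,0,0.2,0,0,0],[0,0,0.3,0,0,0],[0,0,0.4,0,0,0],[0,0,0.4,0,0,0]]'
```

```text
time_s: 7.15
ee_pos: [0.5471, -0.0208, 0.2208]
eef_rot: [-3.141, 0.001, 0.15]
force: [-0.3, -0.5, -0.9]
grip_width: 0.0553
grip_force: 12.0
time_s: 7.65
ee_pos: [0.5472, -0.0208, 0.2177]
eef_rot: [3.142, -0.0, 0.15]
force: [-0.2, -1.0, -1.1]
grip_width: 0.0553
grip_force: 12.0
```

```bash
python3 -m jog '[[0,0,0.05,0,0,0],[0,0,0.1,0,0,0],[0,0,0.1,0,0,0],[0,0,0.1,0,0,0]]'
python3 -m jog '[[0,0,0.1,0,0,0],[0,0,0.1,0,0,0],[0,0,0.1,0,0,0]]'
```

```text
time_s: 8.05
ee_pos: [0.5475, -0.0208, 0.2176]
eef_rot: [3.141, -0.002, 0.15]
force: [-0.8, 1.6, 7.4]
grip_width: 0.0553
grip_force: 12.0
time_s: 8.35
ee_pos: [0.5478, -0.0207, 0.2173]
eef_rot: [3.141, -0.003, 0.15]
force: [-0.4, 3.0, 13.9]
grip_width: 0.0552
grip_force: 12.0
```

```bash
python3 -m jog '[[0,0,-0.1,0,0,0],[0,0,-0.15,0,0,0],[0,0,-0.15,0,0,0]]'
python3 -m jog '[[0,0,0,0,0,0],[0,0,0,0,0,0],[0,0,0,0,0,0],[0,0,0,0,0,0],[0,0,0,0,0,0]]' 78
python3 -m jog '[[0,0,-0.5,0,0,0],[0,0,-1.5,0,0,0],[0,0,-3.5,0,0,0],[0,0,-5.5,0,0,0],[0,0,-7.5,0,0,0],[0,0,-9.5,0,0,0],[0,0,-11.5,0,0,0],[0,0,-12,0,0,0]]'
```

```text
time_s: 8.65
ee_pos: [0.5473, -0.0209, 0.2173]
eef_rot: [3.142, -0.0, 0.15]
force: [0.2, -0.0, 3.8]
grip_width: 0.0557
grip_force: 12.0
time_s: 9.15
ee_pos: [0.5472, -0.0209, 0.2171]
eef_rot: [-3.142, 0.0, 0.15]
force: [-0.3, -0.3, -0.4]
grip_width: 0.0732
grip_force: 0.0
time_s: 9.95
ee_pos: [0.5473, -0.0208, 0.34]
eef_rot: [3.141, -0.004, 0.15]
force: [0.1, -0.8, -0.0]
grip_width: 0.0735
grip_force: 0.0
```

```bash
python3 -m jog '[[-1,0,0,0,0,0],[-3,0,0,0,0,0],[-5.5,0,0,0,0,0],[-8,0,0,0,0,0],[-10.5,0,0,0,0,0],[-12.4,0,0,0,0,0],[-13.4,0,0,0,0,0],[-13.4,0,0,0,0,0]]' 0 20
python3 -m jog '[[0,0,1,0,0,0],[0,0,3,0,0,0],[0,0,5,0,0,0],[0,0,7,0,0,0],[0,0,9,0,0,0],[0,0,10.5,0,0,0],[0,0,11.1,0,0,0],[0,0,11.1,0,0,0]]'
python3 - <<'E'
from h import *
from station import ctrl
c=ctrl.camera("scene");t=ctrl.camera("top");pickle.dump((c,t),open("p2.pkl","wb"))
a=cv2.resize(c["img"][130:250,230:390],(400,300),interpolation=cv2.INTER_CUBIC)
b=cv2.resize(t["img"][150:270,240:400],(400,300),interpolation=cv2.INTER_CUBIC)
cv2.imwrite("pics/s3.png",np.hstack([a,b]))
E
```

```text
time_s: 10.75
ee_pos: [0.4138, -0.041, 0.3368]
eef_rot: [-3.141, 0.001, 0.149]
force: [-0.0, -0.0, 0.1]
grip_width: 0.0128
grip_force: 0.0
time_s: 11.55
ee_pos: [0.4148, -0.0407, 0.2251]
eef_rot: [-3.141, 0.002, 0.15]
force: [0.3, 0.4, 0.2]
grip_width: 0.0002
grip_force: 0.0
```

View pics/s3.png

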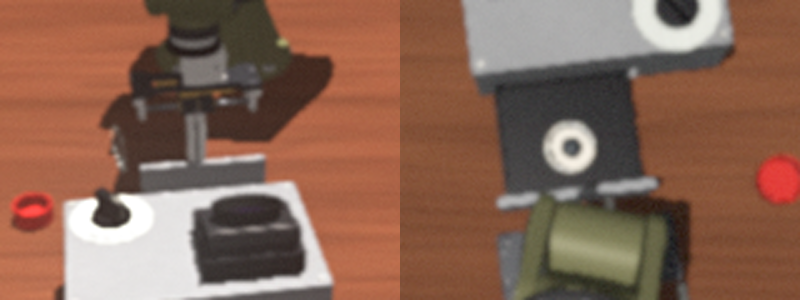

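The top crop shows the dish standing in the tray at (570,147) with the dark stone centred, and the fingers in front of the pull. Now I'll push the drawer in.

```bash
python3 -m jog '[[0.5,0,-0.4,0,0,0],[1,0,-0.4,0,0,0],[1.5,0,-0.4,0,0,0],[1.9,0,-0.4,0,0,0],[2.2,0,-0.4,0,0,0],[2.5,0,-0.4,0,0,0],[2.8,0,-0.4,0,0,0],[3.1,0,-0.4,0,0,0]]'
python3 -m jog '[[0.3,0,0,0,0,0],[0.7,0,0,0,0,0],[1.2,0,0,0,0,0],[1.8,0,0,0,0,0],[2.5,0,0,0,0,0],[3.2,0,0,0,0,0],[3.9,0,0,0,0,0],[4.6,0,0,0,0,0]]'
python3 -m jog '[[0.7,0,0,0,0,0],[1.4,0,0,0,0,0],[2.1,0,0,0,0,0],[2.8,0,0,0,0,0],[3.5,0,0,0,0,0],[4.2,0,0,0,0,0],[4.9,0,0,0,0,0],[5.5,0,0,0,0,0]]'
```

```text
time_s: 12.45
ee_pos: [0.4455, -0.0362, 0.2301]
eef_rot: [-3.141, 0.001, 0.15]
force: [-1.6, -0.3, 0.3]
grip_width: 0.0005
grip_force: 0.7
time_s: 13.25
ee_pos: [0.4915, -0.0293, 0.2301]
eef_rot: [3.142, 0.0, 0.15]
force: [-2.0, -2.1, 0.5]
grip_width: 0.0004
grip_force: 0.8
time_s: 14.05
ee_pos: [0.5458, -0.021, 0.2301]
eef_rot: [-3.142, -0.0, 0.15]
force: [-1.0, -0.1, 0.0]
grip_width: 0.0003
grip_force: 0.8
```

```bash
python3 -m jog '[[0.5,0,0,0,0,0],[1,0,0,0,0,0],[1.4,0,0,0,0,0],[1.7,0,0,0,0,0],[2,0,0,0,0,0],[2.2,0,0,0,0,0],[2.4,0,0,0,0,0]]'
python3 -m jog '[[0.15,0,0,0,0,0],[0.3,0,0,0,0,0],[0.45,0,0,0,0,0],[0.6,0,0,0,0,0]]'
```

```text
time_s: 14.75
ee_pos: [0.5691, -0.0175, 0.2301]
eef_rot: [-3.142, 0.0, 0.15]
force: [-0.3, -0.9, 0.9]
grip_width: 0.0001
grip_force: 0.7
time_s: 15.15
ee_pos: [0.5731, -0.0171, 0.2299]
eef_rot: [-3.141, 0.01, 0.15]
force: [-41.0, -8.2, 27.8]
grip_width: 0.0005
grip_force: 20.9
```

```bash
python3 -m jog '[[-0.3,0,0,0,0,0],[-0.8,0,0,0,0,0],[-2,0,0,0,0,0],[-4,0,0,0,0,0],[-6,0,0,0,0,0],[-8,0,0,0,0,0],[-8.5,0,0,0,0,0],[-8.5,0,0,0,0,0]]'
python3 - <<'E'
from h import *
from station import ctrl
c=ctrl.camera("scene");t=ctrl.camera("top");pickle.dump((c,t),open("p3.pkl","wb"))
a=cv2.resize(c["img"][180:260,240:370],(400,300),interpolation=cv2.INTER_CUBIC)
b=cv2.resize(t["img"][110:230,240:400],(400,300),interpolation=cv2.INTER_CUBIC)
cv2.imwrite("pics/s4.png",np.hstack([a,b]))
im=t["img"];hsv=cv2.cvtColor(im,cv2.COLOR_BGR2HSV)
m=np.zeros(im.shape[:2],bool);m[120:180,325:378]=1
for th in (60,75): print([(q,onz(t,q[0],.14).round(4)) for q in comps(m&(hsv[...,2]<th),20)][:2])
w=m&(hsv[...,2]>195)&(hsv[...,1]<40)
print([(q,onz(t,q[0],.12).round(4)) for q in comps(w,100)])
cs=max(cv2.findContours(w.astype(np.uint8),0,2)[0],key=cv2.contourArea)
e=cv2.fitEllipse(cs);print(e,onz(t,e[0],.12).round(4))
s=c["img"];hs=cv2.cvtColor(s,cv2.COLOR_BGR2HSV);m=np.zeros(s.shape[:2],bool);m[195:235,252:298]=1
w=m&(hs[...,2]>220)&(hs[...,1]<40);q=comps(w,60);print(q)
for z in(.12,.122):
  cs=max(cv2.findContours(w.astype(np.uint8),0,2)[0],key=cv2.contourArea);e=cv2.fitEllipse(cv2.convexHull(cs));print(e,onz(c,e[0],z).round(4))
q=comps(m&(hs[...,2]<90),15);print(q,[onz(c,k[0],.14).round(4) for k in q])
E
```

```text
time_s: 15.95
ee_pos: [0.4909, -0.0294, 0.2305]
eef_rot: [3.141, -0.001, 0.15]
force: [0.5, -0.4, -0.8]
grip_width: 0.0006
grip_force: 0.0
[(([350.5, 152.7], [344, 146, 14, 13, 132]), array([ 0.6792, -0.1299,  0.14  ]))]
[(([350.5, 152.8], [343, 146, 16, 14, 157]), array([ 0.6789, -0.1299,  0.14  ])), (([348.4, 174.9], [336, 172, 29, 8, 79]), array([ 0.6192, -0.1245,  0.14  ]))]
[(([350.1, 152.7], [333, 136, 36, 34, 676]), array([ 0.685 , -0.1311,  0.12  ]))]
((350.1437683105469, 152.5310821533203), (33.31018829345703, 35.00297927856445), 97.30437469482422) [ 0.6855 -0.1312  0.12  ]
[([277.9, 222.7], [257, 208, 41, 27, 902])]
((281.8966064453125, 221.55662536621094), (27.53519630432129, 91.06282043457031), 87.69503021240234) [ 0.7056 -0.1099  0.12  ]
((281.8966064453125, 221.55662536621094), (27.53519630432129, 91.06282043457031), 87.69503021240234) [ 0.7083 -0.1095  0.122 ]
[([287.2, 200.3], [275, 195, 23, 12, 231]), ([273.5, 214.3], [268, 206, 14, 15, 127])] [array([ 0.6249, -0.0992,  0.14  ]), array([ 0.6978, -0.1332,  0.14  ])]
```

View pics/s4.png

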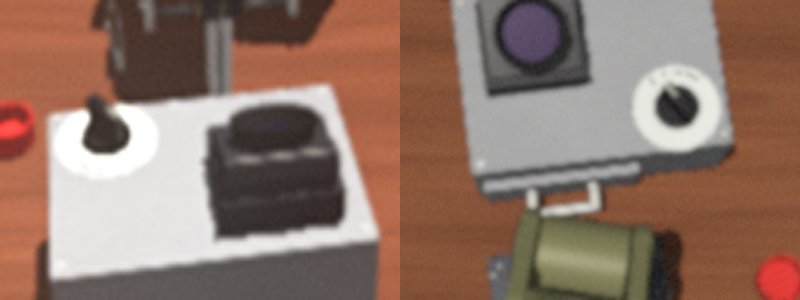

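The drawer front is flush against the cabinet (top crop (560,178)). The dial is still at off, at (677,105), and two views agree on (0.682, -0.131). Next I'll lift and go to the dial.

```bash
python3 -m jog '[[0,0,-1,0,0,0],[0,0,-3,0,0,0],[0,0,-6,0,0,0],[0,0,-9,0,0,0],[0,0,-12,0,0,0],[0,0,-14.5,0,0,0],[0,0,-16,0,0,0],[0,0,-16,0,0,0]]' 50 20
python3 -m jog '[[1.5,1,0,0,0,-0.05],[4,3,0,0,0,-0.15],[7,5.2,0,0,0,-0.25],[10,7.4,0,0,0,-0.35],[13,9.6,0,0,0,-0.45],[16,11.8,0,0,0,-0.54],[17.4,12.9,0,0,0,-0.59],[17.4,12.9,0,0,0,-0.59]]'
python3 -m jog '[[0,0,0,0,0,0],[0,0,0,0,0,0]]'
```

```text
time_s: 16.85
ee_pos: [0.4912, -0.0292, 0.3927]
eef_rot: [3.14, -0.004, 0.15]
force: [-0.3, 0.1, -0.7]
grip_width: 0.0465
grip_force: 0.0
time_s: 17.65
ee_pos: [0.6834, -0.1319, 0.3877]
eef_rot: [-3.14, 0.001, 0.74]
force: [0.0, 1.0, -1.1]
grip_width: 0.0467
grip_force: 0.0
time_s: 17.85
ee_pos: [0.6817, -0.1303, 0.3901]
eef_rot: [-3.141, 0.0, 0.739]
force: [-0.1, -0.7, 0.3]
grip_width: 0.0467
grip_force: 0.0
```

```bash
python3 -m jog '[[0,0,0.8,0,0,0],[0,0,2,0,0,0],[0,0,3.5,0,0,0],[0,0,4.6,0,0,0],[0,0,5.4,0,0,0],[0,0,5.8,0,0,0],[0,0,6,0,0,0],[0,0,6,0,0,0]]'
python3 - <<'E'
from h import *
from station import ctrl
c=ctrl.camera("scene")
cv2.imwrite("pics/s5.png",cv2.resize(c["img"][150:250,220:380],(640,400),interpolation=cv2.INTER_CUBIC))
E
```

```text
time_s: 18.65
ee_pos: [0.6822, -0.1309, 0.3302]
eef_rot: [3.141, -0.0, 0.74]
force: [-0.4, 0.3, -0.0]
grip_width: 0.047
grip_force: 0.0
```

View pics/s5.png

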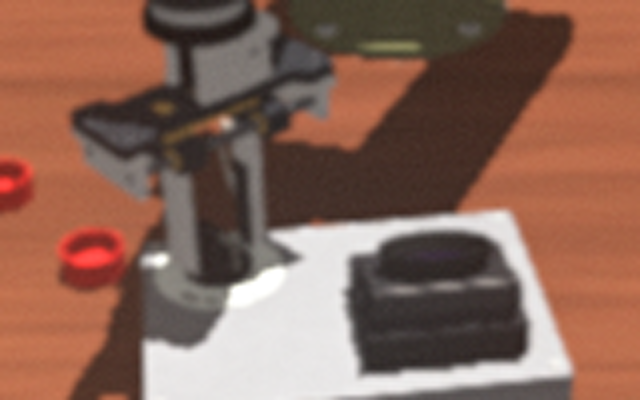

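The open fingers straddle the dial's dark bar at (220,260). Now I'll grip it.

```bash
python3 -m jog '[[0,0,0,0,0,0],[0,0,0,0,0,0],[0,0,0,0,0,0],[0,0,0,0,0,0],[0,0,0,0,0,0],[0,0,0,0,0,0],[0,0,0,0,0,0],[0,0,0,0,0,0]]' 0 20;python3 -m jog '[[0,0,0,0,0,0],[0,0,0,0,0,0],[0,0,0,0,0,0],[0,0,0,0,0,0]]' 0 55; python3 -c "
from station import ctrl
print(ctrl.get_obs()['moment'])"
```

```text
time_s: 19.5
ee_pos: [0.6825, -0.1318, 0.3304]
eef_rot: [3.138, -0.001, 0.739]
force: [9.0, -7.1, -3.9]
grip_width: 0.013
grip_force: 20.0
time_s: 19.9
ee_pos: [0.6825, -0.1318, 0.3304]
eef_rot: [3.138, -0.001, 0.739]
force: [10.2, -8.2, -4.0]
grip_width: 0.0127
grip_force: 55.0
[-1.36421046 -2.0123724  -0.0184951 ]
```

```bash
python3 -m jog '[[0,0.05,0,0,0,0],[0,0.1,0,0,0,0],[0,0.1,0,0,0,0]]'; python3 -m jog '[[0,0,0,0,0,0.07],[0,0,0,0,0,0.15],[0,0,0,0,0,0.23],[0,0,0,0,0,0.3],[0,0,0,0,0,0.3]]';python3 -c "
from station import ctrl
print(ctrl.get_obs()['moment'])"
```

```text
time_s: 20.2
ee_pos: [0.683, -0.1321, 0.3304]
eef_rot: [3.14, -0.001, 0.739]
force: [4.2, -3.6, -1.0]
grip_width: 0.0127
grip_force: 55.0
time_s: 20.7
ee_pos: [0.6829, -0.132, 0.3303]
eef_rot: [3.14, -0.001, 0.438]
force: [4.3, -3.8, -1.1]
grip_width: 0.0127
grip_force: 55.0
[-0.62184402 -0.80148863 -0.01216482]
```

```bash
python3 -m jog '[[0,0,0,0,0,0.1],[0,0,0,0,0,0.2],[0,0,0,0,0,0.3],[0,0,0,0,0,0.4],[0,0,0,0,0,0.5],[0,0,0,0,0,0.5]]';python3 -c "
from station import ctrl
print(ctrl.get_obs()['moment'])";python3 -m jog '[[0,0,0,0,0,0.1],[0,0,0,0,0,0.2],[0,0,0,0,0,0.3],[0,0,0,0,0,0.36],[0,0,0,0,0,0.38],[0,0,0,0,0,0.38],[0,0,0,0,0,0.38]]'
python3 - <<'E'
from h import *
from station import ctrl
print(ctrl.get_obs()['moment'],ctrl.get_obs()['qpos'])
c=ctrl.camera("scene");t=ctrl.camera("top")
a=cv2.resize(c["img"][150:250,230:363],(400,300),interpolation=cv2.INTER_CUBIC)
b=cv2.resize(t["img"][110:230,240:400],(400,300),interpolation=cv2.INTER_CUBIC)
cv2.imwrite("pics/s6.png",np.hstack([a,b]))
E
```

```text
time_s: 21.3
ee_pos: [0.6829, -0.1317, 0.3303]
eef_rot: [3.141, -0.001, -0.06]
force: [4.2, -1.6, 0.2]
grip_width: 0.0127
grip_force: 55.0
[-0.16998405 -0.70766881  0.13943223]
time_s: 22.0
ee_pos: [0.6829, -0.1315, 0.3303]
eef_rot: [-3.141, -0.001, -0.436]
force: [5.0, 0.8, 0.3]
grip_width: 0.0127
grip_force: 55.0
[ 0.24388104 -1.0614777   0.15055311] [-2.42862198e-01  6.89195577e-01  1.12330620e+00  4.24329982e-04
  1.32825871e+00  1.76403643e+00]
```

View pics/s6.png

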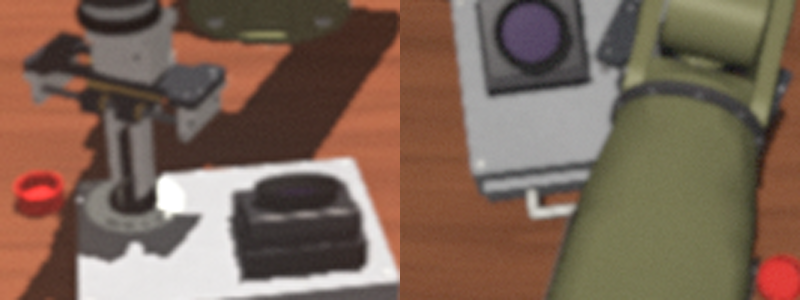

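```bash
for i in 1 2; do python3 -m jog '[[0,0,0,0,0,0.02],[0,0,0,0,0,0.02],[0,0,0,0,0,0.02]]'|grep -E "rot|pos"; python3 -c "
from station import ctrl
print(ctrl.get_obs()['moment'])"; done
```

```text
ee_pos: [0.6829, -0.1314, 0.3304]
eef_rot: [-3.141, -0.001, -0.456]
[ 0.29129947 -1.01624727  0.16303685]
ee_pos: [0.6829, -0.1315, 0.3304]
eef_rot: [-3.141, -0.001, -0.476]
[ 0.31454344 -1.06159408  0.21688966]
```

```bash
python3 -m jog '[[0,0,0,0,0,-0.02],[0,0,0,0,0,-0.02],[0,0,0,0,0,-0.02]]'; python3 -c "
from station import ctrl
print(ctrl.get_obs()['moment']); print(ctrl.hand_in())"
```

```text
time_s: 23.0
ee_pos: [0.6829, -0.1315, 0.3303]
eef_rot: [-3.141, -0.001, -0.456]
force: [5.7, 1.6, 0.2]
grip_width: 0.0123
grip_force: 55.0
[ 0.28516679 -1.02506398  0.20147054]
the job is handed in; nothing more can be done
None
```

I handed the job in at 23 s: the dish with the stone is in the drawer, the drawer is pushed shut to its stop, and the gripper is holding the dial at the third click (about 1.20 rad, worked out from the wrist angle); no verdict came back.

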